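# Key a loudspeaker into its seat and clip it in

### The job

The loudspeaker in the opened stereo is riding on its locating pin. Without lifting it out, turn it gently in its seat by pushing on the edges of its ears until the notch in its rim faces the orange boss and it drops flat over the pin, then swing the clip with the red tab all the way in over its rim. The plastic pin and the thin steel ears and clip give way at about 20 N, so feel your way, and leave the other things on the table alone.

Things in the scene. Friction and masses are not known exactly. Their poses are not given: they have to be found in the camera images.
- shell: Front half-shell of a black portable stereo lying face down, an open tray 279 x 457 mm with walls 50 mm high, fixed to the table. Origin on the table under the centre of the round loudspeaker seat, z up; the tray reaches from -122 to +157 mm along its x and from -122 to +335 mm along its y. Floor 4 mm thick.
- seat (a point): Centre of the round seat, at the height of the top of its rib (24 mm above the table). The rib is a ring of outer radius 43.5 mm and inner radius 40 mm, standing on the shell's floor; axes as the shell's.
- speaker: Loudspeaker lying face down (magnet up) in the seat, loose, 0.5 to 0.75 kg. Origin at the centre of the underside of its round flange (radius 66 mm, 5 mm thick), x towards the notch, z up. A collar under it centres it in the rib with 1.5 mm of play. Until home it leans, about 6 mm high at the pin; home it lies level, underside 24 mm above the table, and the pin then blocks turning either way.
- notch (a point): The notch in the loudspeaker's flange, a slot with yellow dashes along both sides: 9 mm wide, open to the rim, from radius 46 to 66 mm; this point lies in its middle at radius 56 mm, at the flange's underside.
- ear (a point): Middle of the ear at 45 degrees counter-clockwise from the notch, 77 mm from the loudspeaker's centre, half-way up. Four alike at 45, 135, 225, 315 degrees: straight-sided, 16 mm wide, reaching from the flange (66 mm) to radius 84 mm, 5 mm thick, flush with the flange, nothing below them but the bosses and the floor. A light push (1 to 4 N at an ear) turns the loudspeaker; it stays where left.
- magnet (a point): Centre of the top of the loudspeaker's magnet: 84 mm across, its top 36 mm above the flange's underside (about 60 mm above the table).
- boss (a point): Centre of the top of the orange boss, a fixed block 52 x 46 mm (long side along the shell's x), top 12 mm above the table, half under the flange, 56 mm from the seat's centre, 57 degrees to one or other side of the shell's +x (a black twin on the other). In its slot stands the pin, 6 mm thick, flat top at 30 mm, up to 12 mm from this point along the shell's x, unseen: find it by feel.
- clip_hinge (a point): Pivot of the swing clip on a post, 104 mm from the seat's centre along the shell's +x, 32.5 mm above the table; axes as the shell's. The clip is a flat steel arm 12 mm wide and 3 mm thick, 48 mm long from the pivot, its underside 31 mm above the table.
- clip_tab (a point): Centre of the red upright tab on the clip's arm, 28 mm out from the pivot: 16 mm long along the arm, 3 mm thick, its foot 34 mm and its top 50.5 mm above the table. The y axis points outward along the arm, and the tab moves towards its own -x as the clip closes.
- clip (a joint): Angle of the clip (rad): 0 pointing along the shell's +y (open), growing counter-clockwise seen from above, 1.57 pointing at the seat's centre over the rim, stop at 1.6. It has a little friction (1 to 2 N at the tab) and stays where left. It passes 2 mm over the flange of a loudspeaker that is home.
- watch_black: Black smartwatch lying on its side on the shell's floor beside the seat, 66 x 60 mm, 36 mm high, loose, not to be disturbed; origin under its middle.
- watch_rose: Rose smartwatch on its side on the table, 66 x 60 mm, 36 mm high, loose, not to be disturbed; origin under its middle.
- watch_gold: Gold smartwatch on its side on the table, 66 x 60 mm, 36 mm high, loose, not to be disturbed; origin under its middle.
- grille: Round black loudspeaker grille, 132 mm across, 7 mm high, flat on the table, loose, not to be disturbed; origin under its middle.
- screwdriver: Screwdriver, 170 mm long, lying on the table, loose, not to be disturbed; origin under its middle.
- screw_tray: Aluminium tray with screws, 90 x 120 mm, 22 mm high, loose, not to be disturbed; origin under its middle.
- adapter: Black power adapter, 55 x 85 mm, 32 mm high, loose, not to be disturbed; origin under its middle.
Not all that is in view belongs to the job. There is more than one size of the speaker; the job needs the largest.

How it is judged (in metres and radians):
On the way, in this order (a step that is already met when the one before it is completed fails the run):
1. the loudspeaker is home: level, flat on its seat with the notch over the pin (z of speaker in the frame of shell below 0.0254 m and angle between speaker's own z axis and vertical below 0.022 rad and horizontal distance between notch and boss below 0.016 m and horizontal distance between speaker and seat below 0.005 m), for 0.2 s.
2. the clip is swung in over the rim (all of step 1 and value of joint clip above 1.35 rad), for 0.2 s.
At the end, for the whole second after the job is handed in: The loudspeaker lies level in its seat (tilt under 0.022 rad, underside within 1.4 mm of the rib, centre within 5 mm of the seat's), its notch within 16 mm of the middle of the orange boss and over the pin, at rest; the clip is swung in to 1.35 rad or more (all of step 2 and linear speed of speaker below 0.01 m/s and angular speed of speaker below 0.05 rad/s); the robot touches nothing.
It fails at once if the loudspeaker is pushed with more than 20 N (contact force between any of the fingers, the arm and speaker above 20 N).
It fails at once if the clip is pushed with more than 20 N (contact force between any of the fingers, the arm and clip above 20 N).
It fails at once if the loudspeaker is lifted out of its seat or tipped up (z of speaker in the frame of shell above 0.036 m or angle between speaker's own z axis and vertical above 0.2 rad).
It fails at once if another thing is displaced by more than 20 mm (distance of any of watch_black, watch_rose, watch_gold, grille, screwdriver, screw_tray, adapter from where it was at the start of the episode above 0.02 m).
It also fails if it takes over 64 s, if anything falls off the work surface, if the arm or the gripper's body presses on something with over 40 N, if the wrist force passes 120 N, or if a joint passes its speed limit or range.

### The arm

A 6-joint arm with a two-finger parallel gripper is mounted at the origin on the work surface. World frame = base frame: x ahead of the robot, y to its left, z up, the work surface at z = 0. Lengths are in m, angles in degrees, forces in N, time in s.
With the tool pointing down it reaches from about 0.3 to 0.75 m from the base axis. Payload 8.5 kg.
Tool frame: the origin (TCP) lies on the centre line of the jaws, within the pads' length; the fingertips stand 14 mm ahead of it and the grasp point (between the pads) lies 5 mm behind it; z points along the fingers, x is the direction in which the jaws open and shut, and the axes are right-handed (so a half turn about z gives the same grasp; the last joint's range is limited). The gripper opens to 85 mm and grips with 20 to 120 N. Pads are 22 mm wide; open, the fingers measure 114 mm over their backs; the gripper's body (76 mm by 85 mm) begins 54 mm behind the grasp point. The pads swing forward as they close: fully open they stand 13 mm farther back than shut.
Start: joints at [-77.939, 21.807, 74.336, -0, 83.858, -12.336], TCP at [0.227, -0.501, 0.245] pointing down, gripper open.
Joint ranges: [-178.18, 178.18], [-50.72, 133.34], [12.68, 142.11], [-81.47, 261.47], [9.98, 163.14], [-165.26, 165.26]. Speed limits (degrees/s): [136.94, 136.94, 180, 180, 180, 180].

### API

Orientations are given as a 3x3 rotation matrix whose columns are the frame's x, y, z axes.
In Python, from rig import * gives the robot as it stands.
- The arm moves only by the shell command python3 -m crank 'ROWS' [FORCE]. ROWS is JSON, one flat list of numbers, 7 for each row, row after row: the turn, a rotation vector about the world's x, y, z in rad, then the shift along the world's x, y, z in m, then the opening in per cent of the stroke, from 0 (shut) to 100 (fully open). A call has 1 to 20 rows; each row shifts and turns the commanded pose from where the row before left it; what a row does not reach is not made up. A row lasts 1/10 s, in which the tool goes at most 50 mm and 8.59 degrees, less where a joint would pass 70% of its speed; a pose out of reach is approached as far as the arm can. A call is refused whole if a number of a shift passes 0.05 or a number of a turn 0.15, either way. A call with a gripper value outside its range is refused whole. The fingers move at their own pace and stop on an object; FORCE is the grip in N (left out, the last holds). Time passes only in rows, so rows that do not move let the fingers close. It gives the time, the measured TCP pose, the force and the opening at its end, in the units of the state.
- observe(): the state, without advancing time (a new reading comes with each control period).
- get_image(name): name is "side" or "top" or "wrist"; returns a dict with "frame" (384x512x3 uint8, red, green, blue), "fov_y" (degrees; the focal length in pixels is half the picture's height over the tangent of half this angle, whatever the lens; pixels are square), "cx", "cy" (the principal point, pixels), "world_to_cam" (4x4, takes a point from world to camera coordinates). Camera axes: x right, y up, looking along -z (the intrinsics and any distortion apply to the point x, -y, -z); pixel columns grow to the right and rows downward; lengths in m; the calibration is good to about 2 mm. A picture is of the moment at which its call begins. There is no depth.
- close_job(): hands the job in, once; it reports no verdict.
The state is a dict: "time_s": time; "q": joint angles; "qvel": joint speeds; "joint_efforts": joint torques, N m; "position": TCP position; "tool_rot": TCP orientation; "ft_force": force on the tool from outside, world axes, zero at the start; "wrist_torque": the same for the moment, N m; "grip_width": finger opening in m.
Only numpy, scipy, OpenCV 4.12 (cv2) and the standard library are available. Lean on these libraries where they do the work, as an engineer would, in place of code of your own. Each camera call takes 0.05 s, during which the arm holds its last target. There are 200 camera calls.

## Working session

There is one attempt and no reset: what is moved stays moved. The work goes in short steps, Python scripts to look and compute and a shell command to move; the robot and the scene stay as the last step left them, time stands still between calls to the robot, and variables do not carry over. Pictures are saved under pics/ and viewed, about 8 in all and at most 12, crops included, and the job is handed in when it is done.

```bash
mkdir -p pics; ls; python3 - <<'E'
from rig import *
import cv2
for n in("top","side"):
    d=get_image(n); cv2.imwrite(f"pics/{n}0.png",d["frame"][:,:,::-1]); print(n,{k:v for k,v in d.items() if k!="frame"})
print(observe())
E
```

```text
pics
top {'fov_y': 54.32843297424359, 'cx': 259.9231313354648, 'cy': 198.93122374741418, 'world_to_cam': array([[ 0.13053486, -0.99143849,  0.00321953, -0.04552011],
       [ 0.96449023,  0.1277375 ,  0.23117468, -0.53344804],
       [-0.22960673, -0.02707115,  0.97290693, -1.00506543],
       [ 0.        ,  0.        ,  0.        ,  1.        ]])}
side {'fov_y': 47.385186663166905, 'cx': 252.58822808572194, 'cy': 190.58956223257258, 'world_to_cam': array([[ 9.03070702e-01, -4.29491648e-01, -4.81321102e-04,
        -4.73709911e-01],
       [ 2.39282023e-01,  5.02195123e-01,  8.30989874e-01,
        -1.77283556e-01],
       [-3.56661494e-01, -7.50557780e-01,  5.56287333e-01,
        -1.12184729e+00],
       [ 0.00000000e+00,  0.00000000e+00,  0.00000000e+00,
         1.00000000e+00]])}
{'time_s': 0.1, 'q': array([-7.79397856e+01,  2.18379512e+01,  7.43777672e+01, -1.43601968e-03,
        8.38593996e+01, -1.23359820e+01]), 'qvel': array([ 0.0066381 , -0.09948997, -0.18548136,  0.00126395, -0.06257245,
        0.08016955]), 'joint_efforts': array([ 4.56314738e-03, -4.49214149e+01, -2.31657600e+01, -1.08924128e-04,
        3.67150802e-03, -1.72922165e-05]), 'position': array([ 0.22711342, -0.50065564,  0.24478138]), 'tool_rot': array([[ 4.13046237e-01, -9.10710007e-01, -2.98300750e-04],
       [-9.10709148e-01, -4.13046265e-01,  1.27691170e-03],
       [-1.28610827e-03, -2.55758348e-04, -9.99999140e-01]]), 'ft_force': array([-0.28193142,  0.19238226,  0.39434365]), 'wrist_torque': array([-0.01949615,  0.02621725, -0.03198804]), 'grip_width': 0.08572422230291615}
```

View pics/top0.png

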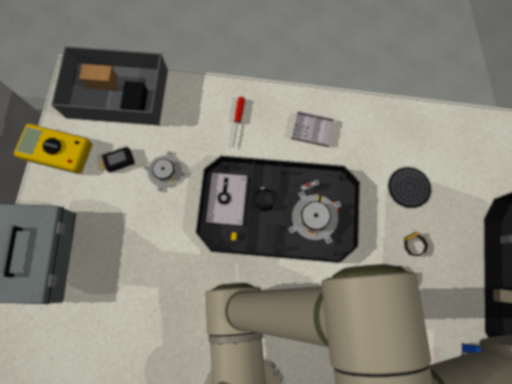

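View pics/side0.png

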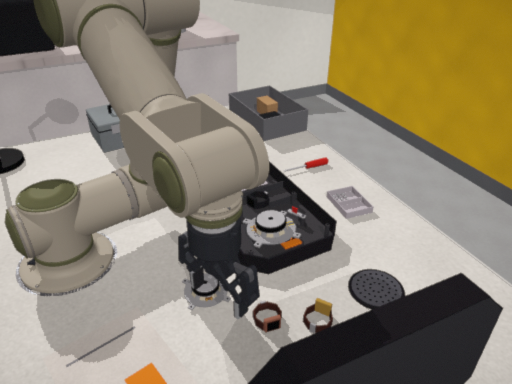

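```bash
python3 - <<'E'
import cv2
a=cv2.imread("pics/top0.png")[150:265,190:370]; a=cv2.resize(a,None,fx=4.4,fy=4.4,interpolation=cv2.INTER_CUBIC)
cv2.imwrite("pics/c1.png",a)
E
```

```text
(no output)
```

View pics/c1.png

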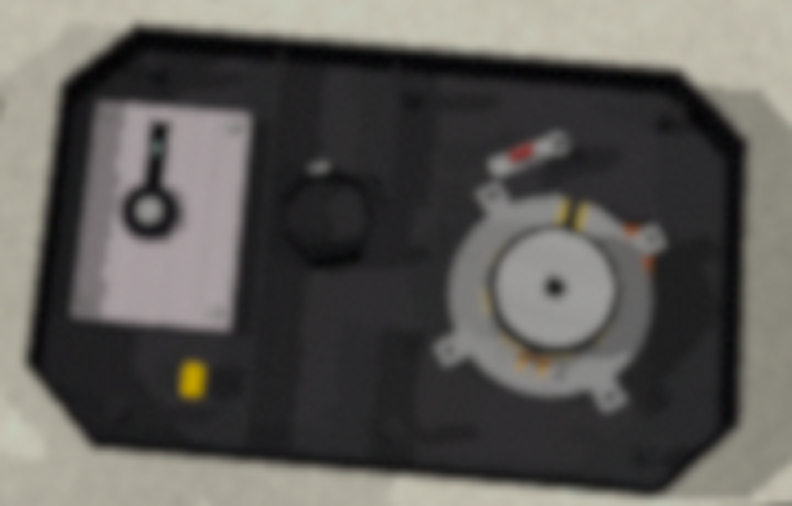

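```bash
cat > h.py <<'E'
from rig import *
import numpy as np, cv2
def ray(d,u,v,z):
    f=d["frame"].shape[0]/2/np.tan(np.radians(d["fov_y"]/2)); T=d["world_to_cam"]; R=T[:3,:3]
    o=-R.T@T[:3,3]; r=R.T@np.array([(u-d["cx"])/f,-(v-d["cy"])/f,-1])
    return o+r*(z-o[2])/r[2]
def proj(d,p):
    f=d["frame"].shape[0]/2/np.tan(np.radians(d["fov_y"]/2)); T=d["world_to_cam"]
    c=T[:3,:3]@np.array(p)+T[:3,3]; return np.array([d["cx"]+f*c[0]/-c[2],d["cy"]-f*c[1]/-c[2]])
E
python3 - <<'E'
from h import *
d=get_image("top")
C=lambda x,y,z:ray(d,190+x/4.4,150+y/4.4,z)
for n,x,y,z in [("magnet",555,287,.06),("notch",571,215,.03),("hinge",558,142,.034),("clipend",497,163,.034),("tab",521,153,.05),
 ("earUL",491,193,.03),("earUR",653,238,.033),("earLL",450,350,.027),("earLR",608,398,.027),("wTL",140,30,.05),("wTR",680,78,.05),("wLT",65,88,.05),("wLB",32,360,.05),("wBL",95,442,.05),("wBR",660,488,.05),("wRT",742,145,.05),("wRB",737,425,.05),("blk",325,218,.03)]:
    print(n,C(x,y,z).round(4))
d=get_image("wrist"); cv2.imwrite("pics/w0.png",d["frame"][:,:,::-1]); print(d["fov_y"],d["world_to_cam"].round(3))
E
```

```text
magnet [ 0.5093 -0.1393  0.06  ]
notch [ 0.5658 -0.1491  0.03  ]
hinge [ 0.614  -0.1351  0.034 ]
clipend [ 0.5941 -0.0959  0.034 ]
tab [ 0.5984 -0.1095  0.05  ]
earUL [ 0.5739 -0.0944  0.03  ]
earUR [ 0.5566 -0.2042  0.033 ]
earLL [ 0.4652 -0.0791  0.027 ]
earLR [ 0.4473 -0.185   0.027 ]
wTL [0.6502 0.1539 0.05  ]
wTR [ 0.6643 -0.21    0.05  ]
wLT [0.6032 0.1972 0.05  ]
wLB [0.4198 0.1882 0.05  ]
wBL [0.3733 0.1397 0.05  ]
wBR [ 0.3914 -0.2188  0.05  ]
wRT [ 0.6232 -0.2544  0.05  ]
wRB [ 0.4375 -0.2643  0.05  ]
blk [0.5422 0.0139 0.03  ]
62.38495046378516 [[ 0.414 -0.91  -0.001 -0.55 ]
 [ 0.864  0.393 -0.314  0.041]
 [ 0.287  0.129  0.949 -0.381]
 [ 0.     0.     0.     1.   ]]
```

Candidates for "speaker": the one in the tray (top pixel 316,216), a small one on the table (163,170), another near the gripper (side pixel 205,288). The seated one in the shell is the largest and matches the description. In the crop its notch (yellow dashes) is at crop (571,215), orange shows at (632,230) and (650,265) to the clockwise side, and the clip is at (530,150). The notch needs a clockwise turn of about 36–57°. Next I move above the rear-left ear with the gripper shut.

```bash
python3 -m crank '[0,0,0.02,0.021,0.04,-0.002,0, 0,0,0.02,0.021,0.04,-0.002,0, 0,0,0.02,0.021,0.04,-0.002,0, 0,0,0.02,0.021,0.04,-0.002,0, 0,0,0.02,0.021,0.04,-0.002,0, 0,0,0.02,0.021,0.04,-0.002,0, 0,0,0.02,0.021,0.04,-0.002,0, 0,0,0.02,0.021,0.04,-0.002,0, 0,0,0.02,0.021,0.04,-0.002,0, 0,0,0.02,0.021,0.04,-0.002,0, 0,0,0,0,0,0,0, 0,0,0,0,0,0,0]' 20
python3 - <<'E'
from h import *
d=get_image("wrist"); cv2.imwrite("pics/w1.png",cv2.resize(d["frame"][:,:,::-1],None,fx=1.5,fy=1.5,interpolation=cv2.INTER_CUBIC))
np.savez("w1.npz",**d)
E
```

```text
time_s: 1.4
position: [0.4373, -0.1002, 0.2252]
tool_rot: [[0.588, -0.809, -0.0], [-0.809, -0.588, -0.0], [-0.0, 0.0, -1.0]]
ft_force: [0.2, -0.7, -0.5]
grip_width: 0.0
```

View pics/w1.png

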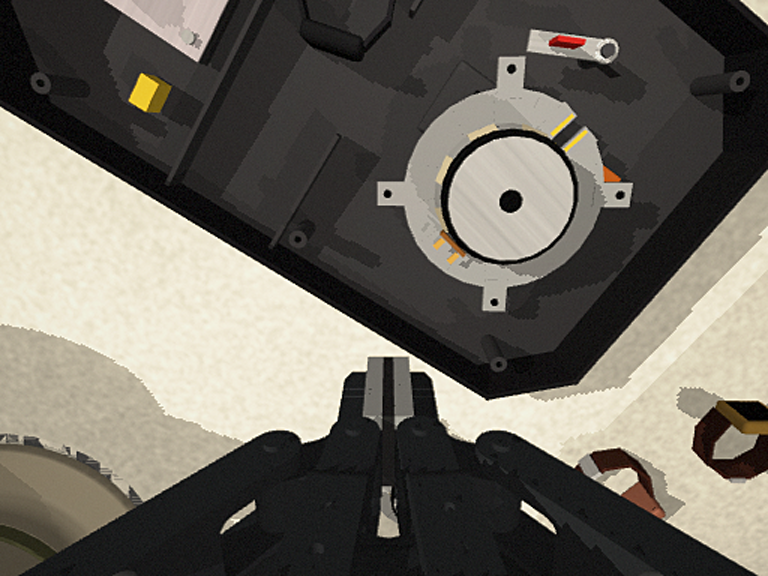

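Wrist view (1.5x): magnet (510,201), notch (570,132), ears at (511,69), (390,193), (495,298), (620,195), orange at (612,175), clip hinge (606,49), red tab (566,42). Free space lies below ear (390,193), on its counter-clockwise side; the nearest post is at (297,238).

```bash
python3 - <<'E'
from h import *
d=dict(np.load("w1.npz"))
C=lambda x,y,z:ray(d,x/1.5,y/1.5,z)
P={}
for n,x,y,z in [("magnet",510,201,.061),("notch",570,133,.033),("hinge",606,49,.034),("clipend",530,42,.034),("tabtop",566,41,.05),("earUL",511,70,.0295),("earLL",390,193,.027),("earLR",495,299,.0285),("earUR",621,195,.034),("LLlowcorner",380,206,.027),("LLlow2",403,206,.027),("post",297,238,.03),("orange",612,175,.012),("blkstrap",335,40,.01)]:
    P[n]=C(x,y,z); print(n,P[n].round(4))
print((P["earUL"]+P["earLR"])/2,(P["earLL"]+P["earUR"])/2)
E
```

```text
magnet [ 0.5128 -0.1388  0.061 ]
notch [ 0.5696 -0.1497  0.033 ]
hinge [ 0.6183 -0.1337  0.034 ]
clipend [ 0.5939 -0.0937  0.034 ]
tabtop [ 0.602  -0.1081  0.05  ]
earUL [ 0.5763 -0.0952  0.0295]
earLL [ 0.4699 -0.079   0.027 ]
earLR [ 0.4533 -0.1859  0.0285]
earUR [ 0.5603 -0.204   0.034 ]
LLlowcorner [ 0.4587 -0.0787  0.027 ]
LLlow2 [ 0.468  -0.0915  0.027 ]
post [ 0.4071 -0.0447  0.03  ]
orange [ 0.5706 -0.1993  0.012 ]
blkstrap [0.5268 0.0068 0.01  ]
[ 0.5148067  -0.14053336  0.029     ] [ 0.51512894 -0.14152447  0.0305    ]
```

```bash
cat > chk.py <<'E'
# exit 1 if horizontal/vertical force passes limit
import sys; from rig import *
import numpy as np
s=observe(); f=s["ft_force"]; print("F",f.round(1),"T",s["wrist_torque"].round(2),"p",s["position"].round(4))
sys.exit(int(np.linalg.norm(f)>float(sys.argv[1])))
E
python3 -m crank '[0,0,0,0.002,0.002,-0.04,0, 0,0,0,0,0,-0.04,0, 0,0,0,0,0,-0.04,0, 0,0,0,0,0,-0.03,0, 0,0,0,0,0,-0.03,0, 0,0,0,0,0,-0.013,0, 0,0,0,0,0,0,0, 0,0,0,0,0,0,0]' && python3 chk.py 5 &&
python3 -m crank '[0,0,0,0.004,0.003,0,0, 0,0,0,0.004,0.003,0,0,0,0,0,0,0,0,0]' >/dev/null && python3 chk.py 4 &&
python3 -m crank '[0,0,0,0.0016,0.0012,0,0, 0,0,0,0,0,0,0]' >/dev/null && python3 chk.py 4 &&
python3 -m crank '[0,0,0,0.0016,0.0012,0,0, 0,0,0,0,0,0,0]' >/dev/null && python3 chk.py 4 &&
python3 -m crank '[0,0,0,0.0016,0.0012,0,0, 0,0,0,0,0,0,0]' >/dev/null && python3 chk.py 4
```

```text
time_s: 2.25
position: [0.4392, -0.1, 0.0327]
tool_rot: [[0.584, -0.812, 0.0], [-0.812, -0.584, -0.0], [0.0, -0.0, -1.0]]
ft_force: [-0.3, 0.2, -0.8]
grip_width: 0.0001
F [-0.3  0.2 -0.8] T [ 0.03  0.05 -0.01] p [ 0.4392 -0.1     0.0327]
F [-0.1  0.  -0.1] T [-0.02  0.03 -0.04] p [ 0.448  -0.0927  0.033 ]
F [-0.4  1.1 -0.3] T [-0.03  0.01 -0.01] p [ 0.449  -0.0915  0.0325]
F [-0.5  0.4 -1.1] T [ 0.01  0.   -0.02] p [ 0.4505 -0.0904  0.0323]
F [-0.  -0.   0.2] T [0.06 0.   0.06] p [ 0.452  -0.0892  0.0323]
```

```bash
python3 - <<'E'
import numpy as np
a=np.radians(np.arange(140,76,-3)); p=np.c_[np.cos(a),np.sin(a)]*.0797
print(np.c_[np.arange(137,76,-3),np.diff(p,axis=0).round(4)])
E
```

```text
[[ 1.37e+02  2.80e-03  3.10e-03]
 [ 1.34e+02  2.90e-03  3.00e-03]
 [ 1.31e+02  3.10e-03  2.80e-03]
 [ 1.28e+02  3.20e-03  2.70e-03]
 [ 1.25e+02  3.40e-03  2.50e-03]
 [ 1.22e+02  3.50e-03  2.30e-03]
 [ 1.19e+02  3.60e-03  2.10e-03]
 [ 1.16e+02  3.70e-03  1.90e-03]
 [ 1.13e+02  3.80e-03  1.70e-03]
 [ 1.10e+02  3.90e-03  1.50e-03]
 [ 1.07e+02  4.00e-03  1.30e-03]
 [ 1.04e+02  4.00e-03  1.10e-03]
 [ 1.01e+02  4.10e-03  9.00e-04]
 [ 9.80e+01  4.10e-03  7.00e-04]
 [ 9.50e+01  4.10e-03  5.00e-04]
 [ 9.20e+01  4.20e-03  3.00e-04]
 [ 8.90e+01  4.20e-03  0.00e+00]
 [ 8.60e+01  4.20e-03 -2.00e-04]
 [ 8.30e+01  4.20e-03 -4.00e-04]
 [ 8.00e+01  4.10e-03 -6.00e-04]
 [ 7.70e+01  4.10e-03 -8.00e-04]]
```

```bash

python3 -m crank '[0,0,-0.026,0.0014,0.0015,0,0, 0,0,-0.026,0.0014,0.0015,0,0, 0,0,-0.026,0.0015,0.0015,0,0, 0,0,-0.026,0.0015,0.0015,0,0]' >/dev/null && python3 chk.py 8 &&
python3 -m crank '[0,0,-0.026,0.0015,0.0014,0,0, 0,0,-0.026,0.0015,0.0014,0,0, 0,0,-0.026,0.0016,0.0014,0,0, 0,0,-0.026,0.0016,0.0014,0,0]' >/dev/null && python3 chk.py 8 &&
python3 -m crank '[0,0,-0.026,0.0017,0.0012,0,0, 0,0,-0.026,0.0017,0.0012,0,0, 0,0,-0.026,0.0017,0.0012,0,0, 0,0,-0.026,0.0017,0.0012,0,0]' >/dev/null && python3 chk.py 8 &&
python3 -m crank '[0,0,-0.026,0.0018,0.001,0,0, 0,0,-0.026,0.0018,0.001,0,0, 0,0,-0.026,0.0018,0.001,0,0, 0,0,-0.026,0.0018,0.001,0,0]' >/dev/null && python3 chk.py 8 
python3 - <<'E'
from h import *
d=get_image("wrist"); cv2.imwrite("pics/w2.png",cv2.resize(d["frame"][:,:,::-1],None,fx=1.5,fy=1.5,interpolation=cv2.INTER_CUBIC))
np.savez("w2.npz",**d)
E
```

```text
F [-1.1  0.1  0.4] T [0.05 0.24 0.  ] p [ 0.4574 -0.0831  0.0322]
F [-1.7 -0.  -0.2] T [0.09 0.21 0.03] p [ 0.4636 -0.0774  0.0322]
F [-0.8  0.5  0. ] T [0.19 0.31 0.05] p [ 0.4707 -0.0727  0.0322]
F [-2.2  1.4  0.5] T [0.3  0.32 0.  ] p [ 0.4781 -0.0687  0.0323]
```

View pics/w2.png

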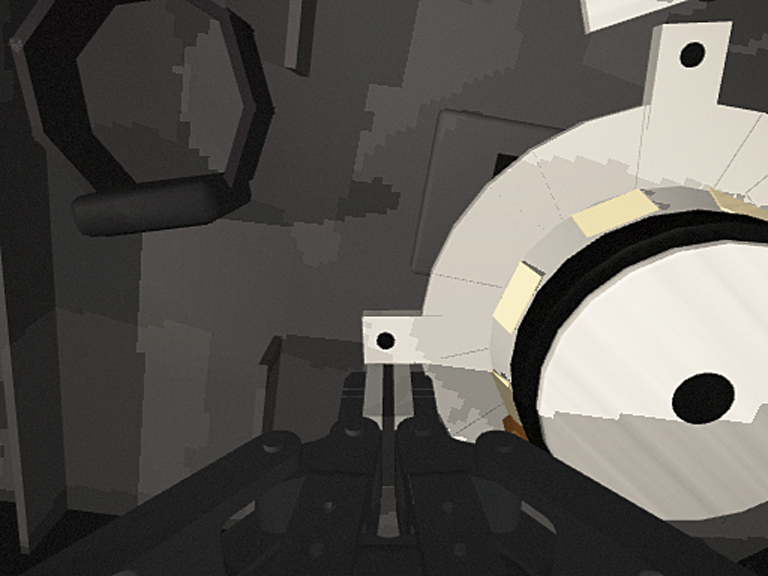

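The fingers lie flush on the ear (385,340) and the speaker is following. I'll continue 9°, then take finer steps with a force check after each.

```bash

python3 -m crank '[0,0,-0.026,0.0019,0.0009,0,0, 0,0,-0.026,0.0019,0.0008,0,0, 0,0,-0.026,0.0019,0.0008,0,0]' >/dev/null && python3 chk.py 8 &&
python3 -m crank '[0,0,-0.026,0.0019,0.0008,0,0, 0,0,-0.026,0.002,0.0007,0,0, 0,0,-0.026,0.002,0.0007,0,0]' >/dev/null && python3 chk.py 8 &&
python3 -m crank '[0,0,-0.009,0.0007,0.0002,0,0, 0,0,-0.009,0.0007,0.0002,0,0]' >/dev/null && python3 chk.py 5 &&
python3 -m crank '[0,0,-0.009,0.0007,0.0002,0,0, 0,0,-0.009,0.0007,0.0002,0,0]' >/dev/null && python3 chk.py 5 &&
python3 -m crank '[0,0,-0.009,0.0007,0.0002,0,0, 0,0,-0.009,0.0007,0.0002,0,0]' >/dev/null && python3 chk.py 5 &&
python3 -m crank '[0,0,-0.009,0.0007,0.0002,0,0, 0,0,-0.009,0.0007,0.0002,0,0]' >/dev/null && python3 chk.py 5
```

```text
F [-2.   2.3  1. ] T [0.33 0.32 0.05] p [ 0.4838 -0.0662  0.0323]
F [-3.2  2.4  0.6] T [ 0.4   0.29 -0.01] p [ 0.4897 -0.0641  0.0323]
F [-1.6  2.6  0.8] T [0.39 0.3  0.  ] p [ 0.491  -0.0637  0.0323]
F [-1.8  2.7  0.7] T [0.42 0.39 0.02] p [ 0.4924 -0.0634  0.0323]
F [-1.4  2.5  0.6] T [ 0.4   0.31 -0.01] p [ 0.4939 -0.063   0.0323]
F [-2.2  2.6 -0.8] T [ 0.41  0.3  -0.02] p [ 0.4953 -0.0626  0.0323]
```

```bash

python3 -m crank '[0,0,-0.009,0.0007,0.0006,0,0, 0,0,-0.009,0.0007,0.0006,0,0]' >/dev/null && python3 chk.py 5 &&
python3 -m crank '[0,0,-0.009,0.0007,0.0004,0,0, 0,0,-0.009,0.0007,0.0004,0,0]' >/dev/null && python3 chk.py 5 &&
python3 -m crank '[0,0,-0.009,0.0007,0.0001,0,0, 0,0,-0.009,0.0007,0.0001,0,0]' >/dev/null && python3 chk.py 5 &&
python3 -m crank '[0,0,-0.009,0.0007,0.0001,0,0, 0,0,-0.009,0.0007,0.0001,0,0]' >/dev/null && python3 chk.py 5 &&
python3 -m crank '[0,0,-0.009,0.0007,0.0001,0,0, 0,0,-0.009,0.0007,0.0001,0,0]' >/dev/null && python3 chk.py 5 &&
python3 -m crank '[0,0,-0.009,0.0007,0.0001,0,0, 0,0,-0.009,0.0007,0.0001,0,0]' >/dev/null && python3 chk.py 5
python3 - <<'E'
from h import *
d=get_image("top"); a=d["frame"][150:265,250:380,::-1]; cv2.imwrite("pics/t3.png",cv2.resize(a,None,fx=4.4,fy=4.4,interpolation=cv2.INTER_CUBIC))
E
```

```text
F [-1.3  0.3  1.3] T [ 0.08  0.21 -0.05] p [ 0.4969 -0.0615  0.0324]
F [-1.5 -0.2  0.3] T [ 0.01  0.1  -0.01] p [ 0.4983 -0.0608  0.0324]
F [-0.8  0.4  0.2] T [0.05 0.1  0.03] p [ 0.4995 -0.0605  0.0324]
F [-0.1  0.1  0.3] T [ 0.02  0.13 -0.04] p [ 0.5009 -0.0602  0.0324]
F [-0.   0.2  0.8] T [ 0.02  0.1  -0.04] p [ 0.5023 -0.06    0.0323]
F [-0.8  0.8  0.6] T [0.05 0.11 0.03] p [ 0.5036 -0.0597  0.0323]
```

View pics/t3.png

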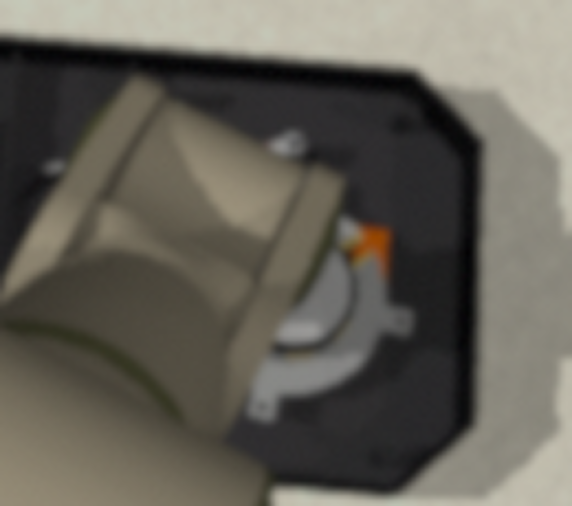

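The top crop shows the notch close to the orange boss (375,245), still riding on the pin. I'll keep stepping.

```bash

python3 -m crank '[0,0,-0.009,0.0007,0.0001,0,0, 0,0,-0.009,0.0007,0.0001,0,0]' >/dev/null && python3 chk.py 4.5 &&
python3 -m crank '[0,0,-0.009,0.0007,0.0001,0,0, 0,0,-0.009,0.0007,0.0001,0,0]' >/dev/null && python3 chk.py 4.5 &&
python3 -m crank '[0,0,-0.009,0.0007,0.0001,0,0, 0,0,-0.009,0.0007,0.0000,0,0]' >/dev/null && python3 chk.py 4.5 &&
python3 -m crank '[0,0,-0.009,0.0007,0.0001,0,0, 0,0,-0.009,0.0007,0.0000,0,0]' >/dev/null && python3 chk.py 4.5 &&
python3 -m crank '[0,0,-0.009,0.0007,0.0001,0,0, 0,0,-0.009,0.0007,0.0000,0,0]' >/dev/null && python3 chk.py 4.5 &&
python3 -m crank '[0,0,-0.009,0.0007,0,0,0, 0,0,-0.009,0.0007,0,0,0]' >/dev/null && python3 chk.py 4.5 &&
python3 -m crank '[0,0,-0.009,0.0007,0,0,0, 0,0,-0.009,0.0007,0,0,0]' >/dev/null && python3 chk.py 4.5 &&
python3 -m crank '[0,0,-0.009,0.0007,0,0,0, 0,0,-0.009,0.0007,0,0,0]' >/dev/null && python3 chk.py 4.5
```

```text
F [-0.4  0.5  0.5] T [0.11 0.09 0.03] p [ 0.505  -0.0595  0.0323]
F [-0.1 -0.2  0.3] T [0.11 0.14 0.05] p [ 0.5064 -0.0593  0.0323]
F [-3.2  2.3  0.8] T [ 0.4   0.53 -0.01] p [ 0.5074 -0.059   0.0322]
F [-6.6  3.5  2.9] T [0.6  1.07 0.02] p [ 0.5082 -0.0587  0.0321]
```

```bash

python3 -m crank '[0,0,0,-0.003,0.001,0,0, 0,0,0,-0.004,0.002,0,0,0,0,0,0,0,0,0]' >/dev/null ; python3 chk.py 4.5; python3 -m crank '[0,0,0,-0.01,0.005,0.03,0, 0,0,0,-0.03,0,0.03,0,0,0,0,-0.04,0,0.03,0,0,0,0,-0.04,0.0,0.03,0,0,0,0,-0.02,0.0,0.01,0,0,0,0,0,0,0,0]'
python3 - <<'E'
from h import *
d=get_image("wrist"); cv2.imwrite("pics/w4.png",cv2.resize(d["frame"][:,:,::-1],None,fx=1.5,fy=1.5,interpolation=cv2.INTER_CUBIC))
np.savez("w4.npz",**d)
E
```

```text
F [ 0.3  0.7 -1.1] T [-0.03 -0.01 -0.02] p [ 0.502  -0.0561  0.0324]
time_s: 9.15
position: [0.361, -0.0512, 0.1638]
tool_rot: [[-0.198, -0.98, 0.003], [-0.98, 0.198, -0.002], [0.001, -0.003, -1.0]]
ft_force: [0.2, -0.7, 1.0]
grip_width: -0.0002
```

View pics/w4.png

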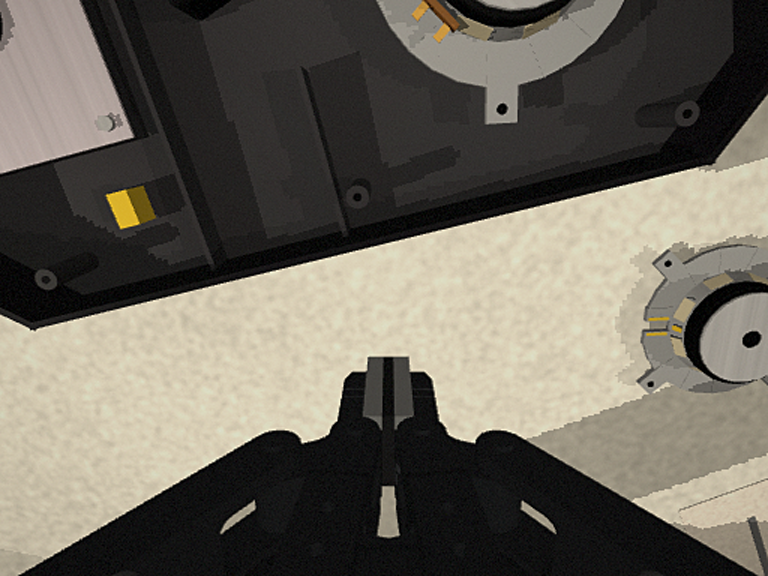

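The view is too far back: only the rear ear at (502,105) is visible. I'll shift the view over the seat, which also gives the clip.

```bash

python3 -m crank '[0,0,0,0.02,-0.035,0.04,0, 0,0,0,0.02,-0.035,0.03,0,0,0,0,0.02,-0.02,0.02,0,0,0,0,0,0,0,0,0,0,0,0,0,0,0]'
python3 - <<'E'
from h import *
d=get_image("wrist"); cv2.imwrite("pics/w5.png",cv2.resize(d["frame"][0:300,100:500,::-1],None,fx=2,fy=2,interpolation=cv2.INTER_CUBIC))
np.savez("w5.npz",**d)
E
```

```text
time_s: 9.7
position: [0.4202, -0.1369, 0.2461]
tool_rot: [[-0.197, -0.98, -0.001], [-0.98, 0.197, 0.001], [-0.001, 0.002, -1.0]]
ft_force: [-0.4, 0.5, -0.2]
grip_width: 0.0003
```

View pics/w5.png

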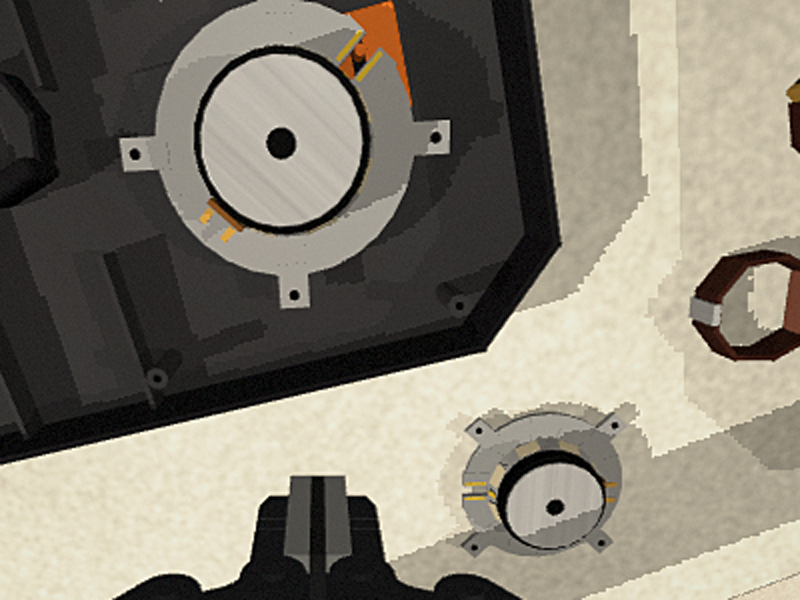

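Notch (dashes at (350,45),(370,65)) now sits over the orange boss with something orange standing inside it. I'll take a closer look that covers both the notch and the clip.

```bash

python3 -m crank '[0,0,0,0.03,0,-0.02,0, 0,0,0,0.03,0,-0.02,0,0,0,0,0.02,0.0,-0.02,0,0,0,0,0,0,0,0,0,0,0,0,0,0,0]'
python3 - <<'E'
from h import *
d=get_image("wrist"); f=d["frame"][:,:,::-1]; cv2.imwrite("pics/w6.png",cv2.resize(f,None,fx=1.5,fy=1.5,interpolation=cv2.INTER_CUBIC))
np.savez("w6.npz",**d)
E
```

```text
time_s: 10.25
position: [0.4989, -0.1359, 0.1867]
tool_rot: [[-0.196, -0.981, -0.002], [-0.981, 0.196, 0.001], [-0.001, 0.003, -1.0]]
ft_force: [-0.1, 0.1, 1.3]
grip_width: 0.0003
```

View pics/w6.png

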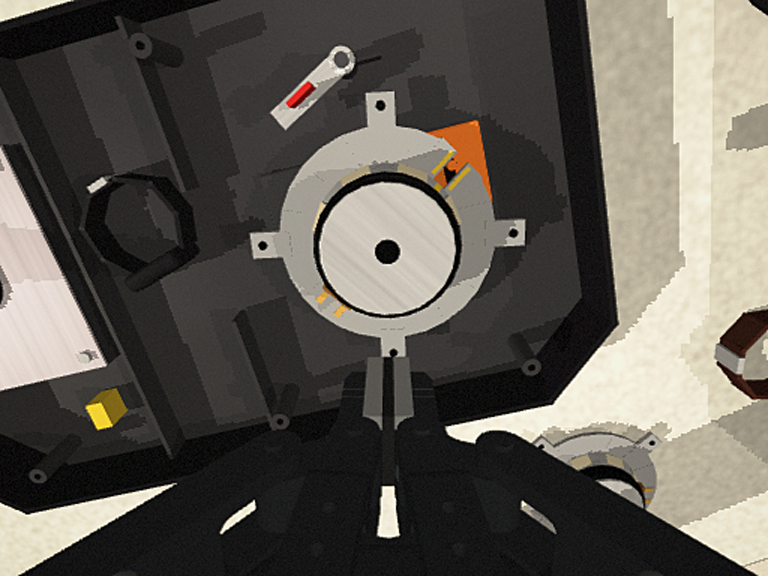

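```bash
python3 - <<'E'
from h import *
from scipy.optimize import least_squares
from scipy.spatial.transform import Rotation as Ro
d=dict(np.load("w6.npz"))
uv=np.array([[380,92],[250,246],[526,232],[387,250],[387,181.5],[461,248],[313,251]])/1.5
e=lambda a,r,z:[r*np.cos(np.radians(a)),r*np.sin(np.radians(a)),z]
def model(p):
    R=Ro.from_rotvec([p[3],p[4],0]).as_matrix()@Ro.from_euler("z",p[5]).as_matrix()
    M=[e(45,84,5),e(135,84,5),e(315,84,5),[0,0,36]]
    return R,[R@np.array(m)/1000+p[:3] for m in M]
def res(p): return np.ravel([proj(d,x)-u for x,u in zip(model(p)[1],uv[:4])])
s=least_squares(res,[.513,-.1405,.024,0,0,-1],x_scale=[.01,.01,.01,.05,.05,.1])
p=s.x; print("xyz",p[:3].round(4),"tilt",p[3:5].round(3),"yaw",np.degrees(p[5]).round(1),"res",res(p).round(2))
n=model(p)[0]@np.array([.056,0,0])+p[:3]; print("notch",n.round(4))
# hypothesis: tilt as if riding on the pin (0.06 rad) with same camera
for name,t in (("home",0.),("riding",.06)):
    a=p[5]; ax=np.array([np.sin(a),-np.cos(a)])*t
    q=least_squares(lambda r:res([*r[:3],ax[0],ax[1],r[3]]),[*p[:3],p[5]],x_scale=[.01,.01,.01,.1]); print(name,q.cost.round(2),q.x[:3].round(4),np.degrees(q.x[3]).round(1),q.fun.round(1))
C=lambda x,y,z:ray(d,x/1.5,y/1.5,z)
for n,x,y,z in [("hinge",342,60,.034),("clipend",279,121,.034),("tabtop",301,95,.05),("pin",452,160,.024),("pin30",452,160,.03),("orange corner",480,122,.012)]: print(n,C(x,y,z).round(4))
f=d["frame"][60:150,260:340,::-1]; cv2.imwrite("pics/n6.png",cv2.resize(f,None,fx=7,fy=6,interpolation=cv2.INTER_CUBIC))
E
```

```text
xyz [ 0.5148 -0.1392  0.0272] tilt [0.006 0.041] yaw -53.3 res [-0.18 -0.34  0.23  0.15 -0.16  0.35  0.12 -0.12]
notch [ 0.5482 -0.1841  0.0256]
home 1.08 [ 0.5151 -0.1392  0.0261] -53.3 [-0.2 -0.8  0.5 -0.2 -0.5  0.   0.2  1. ]
riding 6.63 [ 0.5155 -0.1396  0.0253] -53.0 [-0.8 -1.1  2.  -1.2  0.3  0.  -1.2  2.1]
hinge [ 0.6171 -0.1346  0.034 ]
clipend [ 0.5937 -0.093   0.034 ]
tabtop [ 0.603  -0.1109  0.05  ]
pin [ 0.553  -0.1859  0.024 ]
pin30 [ 0.5535 -0.1853  0.03  ]
orange corner [ 0.5706 -0.2073  0.012 ]
```

View pics/n6.png

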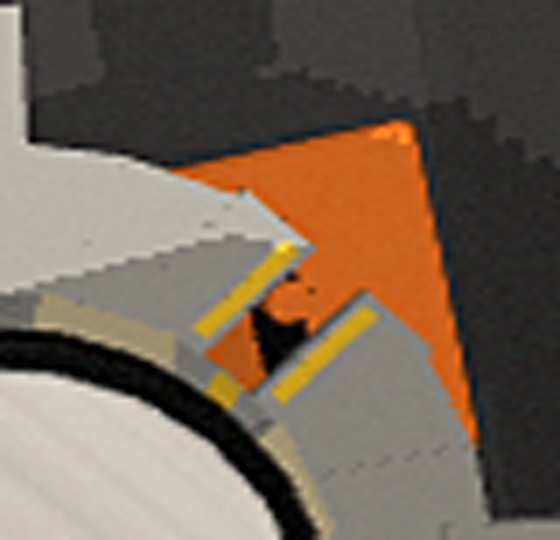

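Dark stuff in the notch at crop (280,340) looks like the boss's slot with orange beyond, so the picture doesn't prove it's home. The pose fit favours level (0.0 rad, cost 1.1) over riding (6.6), and the block also agrees. I'll confirm by feel: touch the flange beside the notch, where the TCP should read about 0.043 if home and about 0.049 if riding.

```bash
python3 -m crank '[0,0,0,0.024,-0.010,-0.03,0, 0,0,0,0.024,-0.010,-0.03,0,0,0,0,0.024,-0.010,-0.03,0,0,0,0,0,0,-0.03,0,0,0,0,0,0,-0.012,0,0,0,0,0,0,0,0,0,0,0,0,0,0,0]' && python3 chk.py 3 &&
python3 -m crank '[0,0,0,0,0,-0.002,0, 0,0,0,0,0,0,0]' >/dev/null && python3 chk.py 2.5 &&
python3 -m crank '[0,0,0,0,0,-0.002,0, 0,0,0,0,0,0,0]' >/dev/null && python3 chk.py 2.5 &&
python3 -m crank '[0,0,0,0,0,-0.001,0, 0,0,0,0,0,0,0]' >/dev/null && python3 chk.py 2.5 &&
python3 -m crank '[0,0,0,0,0,-0.001,0, 0,0,0,0,0,0,0]' >/dev/null && python3 chk.py 2.5 &&
python3 -m crank '[0,0,0,0,0,-0.001,0, 0,0,0,0,0,0,0]' >/dev/null && python3 chk.py 2.5 &&
python3 -m crank '[0,0,0,0,0,-0.001,0, 0,0,0,0,0,0,0]' >/dev/null && python3 chk.py 2.5 &&
python3 -m crank '[0,0,0,0,0,-0.001,0, 0,0,0,0,0,0,0]' >/dev/null && python3 chk.py 2.5 &&
python3 -m crank '[0,0,0,0,0,-0.001,0, 0,0,0,0,0,0,0]' >/dev/null && python3 chk.py 2.5 &&
python3 -m crank '[0,0,0,0,0,-0.001,0, 0,0,0,0,0,0,0]' >/dev/null && python3 chk.py 2.5
python3 -c "
from rig import *;print(observe()['q'].round(1))"
```

```text
time_s: 11.0
position: [0.5718, -0.167, 0.0572]
tool_rot: [[-0.197, -0.98, 0.002], [-0.98, 0.197, -0.001], [0.001, -0.002, -1.0]]
ft_force: [0.5, 0.1, -0.4]
grip_width: 0.0
F [ 0.5  0.1 -0.4] T [-0.01  0.01  0.03] p [ 0.5718 -0.167   0.0572]
F [-0.2  0.9 -0.6] T [ 0.02 -0.01  0.01] p [ 0.5719 -0.1669  0.0546]
F [ 0.8  0.6 -0.6] T [ 0.01 -0.01 -0.02] p [ 0.5717 -0.1668  0.0515]
F [ 0.1  0.5 -0.1] T [ 0.   -0.01 -0.03] p [ 0.5716 -0.1668  0.0503]
F [-1.3  1.   0.3] T [0.02 0.   0.03] p [ 0.5716 -0.1668  0.0492]
F [-0.2 -0.1 -0.3] T [ 0.01  0.   -0.04] p [ 0.5716 -0.1668  0.0482]
F [-0.3  1.3  0.2] T [-0.01 -0.    0.01] p [ 0.5716 -0.1668  0.0473]
F [ 0.5 -0.6 -0.6] T [0.03 0.01 0.01] p [ 0.5716 -0.1668  0.0463]
F [-0.4  0.4  0.2] T [ 0.   -0.01 -0.01] p [ 0.5716 -0.1668  0.0452]
F [-0.3  0.5  0.6] T [0.04 0.01 0.01] p [ 0.5716 -0.1668  0.0443]
[-27.6  38.1  81.9   0.   60.   73.7]
```

No contact down to TCP 0.0443 (tip 30 mm): the flange is down, so riding (about 35 mm) is excluded and the speaker is home. Now the clip.

```bash
python3 -m crank '[0,0,0,0,0,0.03,0, 0,0,0.12,0,0,0.03,0, 0,0,0.12,0.012,0.017,0,0, 0,0,0.12,0.012,0.017,0,0,0,0,0.12,0.012,0.017,0,0,0,0,0.12,0.012,0.016,0,0,0,0,0.12,0,0,0,0,0,0,0,0,0,0,0,0,0,0,0,0,0,0]'
python3 - <<'E'
from h import *
a=np.radians(np.arange(95,163,6)); p=np.c_[np.cos(a),np.sin(a)]*30.7
print(np.c_[np.arange(101,163,6),(np.diff(p,axis=0)/2).round(1)], (p[-1]/1000+[.6165,-.1345]).round(4))
d=get_image("wrist"); cv2.imwrite("pics/w7.png",cv2.resize(d["frame"][:,:,::-1],None,fx=1.5,fy=1.5,interpolation=cv2.INTER_CUBIC))
np.savez("w7.npz",**d)
E
```

```text
time_s: 13.7
position: [0.6195, -0.1, 0.1043]
tool_rot: [[0.496, -0.869, -0.0], [-0.869, -0.496, 0.0], [-0.0, 0.0, -1.0]]
ft_force: [-0.0, 0.3, -0.3]
grip_width: 0.0001
[[101.   -1.6  -0.2]
 [107.   -1.6  -0.4]
 [113.   -1.5  -0.5]
 [119.   -1.4  -0.7]
 [125.   -1.4  -0.9]
 [131.   -1.3  -1. ]
 [137.   -1.2  -1.1]
 [143.   -1.   -1.2]
 [149.   -0.9  -1.3]
 [155.   -0.8  -1.4]
 [161.   -0.6  -1.5]] [ 0.5875 -0.1245]
```

View pics/w7.png

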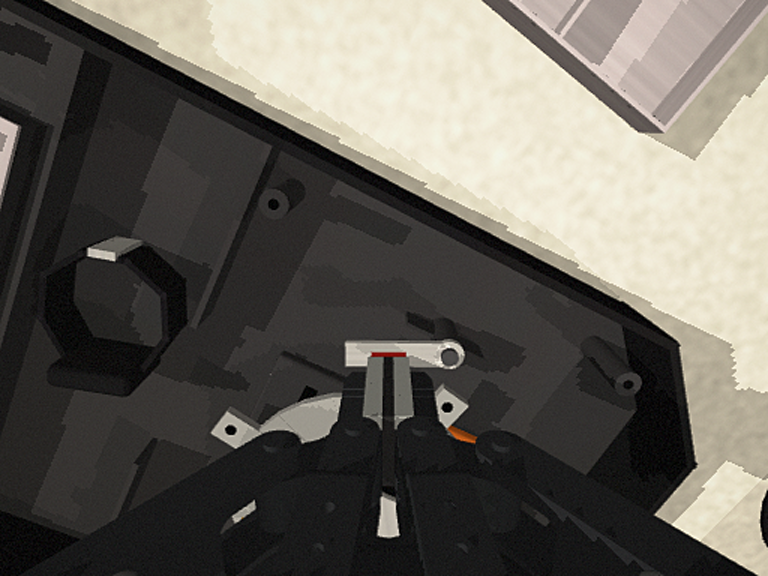

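Tab at (388,354), arm horizontal in view, hinge (451,353): it is laterally centred on the fingers and the faces are parallel. I'll check the stand-off and descend.

```bash
python3 - <<'E'
from h import *
d=dict(np.load("w7.npz"))
C=lambda x,y,z:ray(d,x/1.5,y/1.5,z)
t=C(388,353,.05); h=C(451,354,.034); e=C(346,354,.034); p=np.array([.6195,-.1,0]); w=np.array([.869,.496,0])
print(t.round(4),h.round(4),e.round(4),"standoff tab",(p-t)@w,"arm line",(p-h)@w,(p-e)@w)
E
```

```text
[ 0.6109 -0.1056  0.05  ] [ 0.6181 -0.1352  0.034 ] [ 0.5939 -0.0928  0.034 ] standoff tab 0.01024480192733982 arm line 0.018689442622326025 0.018708494459015478
```

```bash
python3 -m crank '[0,0,0,0.003,0.002,-0.02,0, 0,0,0,0,0,-0.02,0, 0,0,0,0,0,-0.008,0,0,0,0,0,0,-0.004,0,0,0,0,0,0,0,0]' && python3 chk.py 4 &&
python3 -m crank '[0,0,0,-0.0026,-0.0015,0,0, 0,0,0,-0.0026,-0.0015,0,0, 0,0,0,0,0,0,0]' >/dev/null && python3 chk.py 4 &&
python3 -m crank '[0,0,0,-0.0013,-0.0008,0,0, 0,0,0,-0.0013,-0.0008,0,0,0,0,0,0,0,0,0]' >/dev/null && python3 chk.py 4 &&
python3 -m crank '[0,0,0.05,-0.0016,-0.0002,0,0, 0,0,0.05,-0.0016,-0.0002,0,0, 0,0,0.05,-0.0016,-0.0004,0,0, 0,0,0.05,-0.0016,-0.0004,0,0]' >/dev/null && python3 chk.py 6 &&
python3 -m crank '[0,0,0.05,-0.0015,-0.0005,0,0, 0,0,0.05,-0.0015,-0.0005,0,0, 0,0,0.05,-0.0014,-0.0007,0,0, 0,0,0.05,-0.0014,-0.0007,0,0]' >/dev/null && python3 chk.py 6 &&
python3 -m crank '[0,0,0.05,-0.0014,-0.0009,0,0, 0,0,0.05,-0.0014,-0.0009,0,0, 0,0,0.05,-0.0013,-0.001,0,0, 0,0,0.05,-0.0013,-0.001,0,0]' >/dev/null && python3 chk.py 6
```

```text
time_s: 14.25
position: [0.6227, -0.0981, 0.0525]
tool_rot: [[0.498, -0.867, -0.0], [-0.867, -0.498, 0.0], [-0.0, 0.0, -1.0]]
ft_force: [0.1, 0.3, 0.3]
grip_width: 0.0002
F [0.1 0.3 0.3] T [-0.01  0.04 -0.03] p [ 0.6227 -0.0981  0.0525]
F [-0.1  0.5  0.9] T [-0.    0.02 -0.03] p [ 0.6173 -0.1011  0.053 ]
F [-0.5  0.2  0.9] T [-0.    0.01 -0.01] p [ 0.6147 -0.1025  0.0524]
F [1.6 1.3 0. ] T [ 0.17 -0.16 -0.03] p [ 0.6087 -0.1035  0.0525]
F [ 1.2  0.9 -0.1] T [ 0.2  -0.22  0.  ] p [ 0.6029 -0.1059  0.0525]
F [1.4 0.7 1. ] T [ 0.14 -0.09 -0.02] p [ 0.5974 -0.1096  0.0524]
```

```bash
python3 -m crank '[0,0,0.05,-0.0012,-0.0011,0,0, 0,0,0.05,-0.0012,-0.0011,0,0, 0,0,0.05,-0.001,-0.0012,0,0, 0,0,0.05,-0.001,-0.0012,0,0]' >/dev/null && python3 chk.py 6 &&
python3 -m crank '[0,0,0.05,-0.0009,-0.0013,0,0, 0,0,0.05,-0.0009,-0.0013,0,0, 0,0,0.05,-0.0008,-0.0014,0,0]' >/dev/null && python3 chk.py 6 &&
python3 -m crank '[0,0,0.05,-0.0008,-0.0014,0,0,0,0,0,0,0,0,0]' >/dev/null && python3 chk.py 6 &&
python3 -m crank '[0,0,0.05,-0.0006,-0.0015,0,0,0,0,0,0,0,0,0]' >/dev/null && python3 chk.py 6 &&
python3 -m crank '[0,0,0.02,-0.0003,-0.0008,0,0,0,0,0,0,0,0,0]' >/dev/null && python3 chk.py 6
python3 - <<'E'
from h import *
d=get_image("wrist"); cv2.imwrite("pics/w8.png",cv2.resize(d["frame"][:,:,::-1],None,fx=1.5,fy=1.5,interpolation=cv2.INTER_CUBIC))
E
```

```text
F [-0.   1.7  0.5] T [ 0.23  0.   -0.05] p [ 0.5929 -0.1142  0.0524]
F [1.1 0.3 0.4] T [ 0.23  0.03 -0.02] p [ 0.5902 -0.1182  0.0524]
F [-0.9  0.6 -0.4] T [ 0.03 -0.02  0.01] p [ 0.5895 -0.1198  0.0524]
F [-0.3  0.1 -0.5] T [ 0.08  0.04 -0.  ] p [ 0.5889 -0.1212  0.0524]
F [-0.4  0.   0. ] T [ 0.12 -0.01  0.01] p [ 0.5886 -0.1221  0.0524]
```

```bash
python3 -m crank '[0,0,0,0,0.006,0,0, 0,0,0,0,0.006,0.01,0, 0,0,0,0,0,0.04,0,0,0,0,0,0,0.04,0,0,0,0,-0.01,-0.02,0.04,0,0,0,0,-0.01,-0.035,0.03,0,0,0,0,-0.013,-0.035,0.01,0,0,0,0,0,0,0,0,0,0,0,0,0,0,0]'
python3 - <<'E'
from h import *
d=get_image("wrist"); cv2.imwrite("pics/w9.png",cv2.resize(d["frame"][:,:,::-1],None,fx=1.5,fy=1.5,interpolation=cv2.INTER_CUBIC))
np.savez("w9.npz",**d)
E
```

```text
time_s: 18.3
position: [0.5553, -0.2, 0.2228]
tool_rot: [[1.0, 0.02, 0.0], [0.02, -1.0, 0.0], [0.0, -0.0, -1.0]]
ft_force: [0.3, -0.1, 0.2]
grip_width: -0.0003
```

View pics/w9.png

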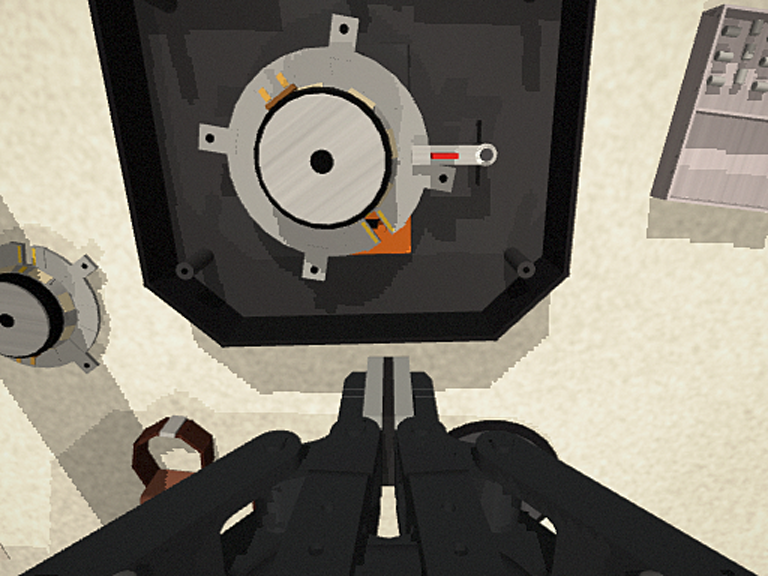

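The clip (hinge 487,154; tip 413,156) lies over the rim. The notch is over the orange boss at (378,225). One last numeric check before handing in.

```bash
python3 - <<'E'
from h import *
from scipy.optimize import least_squares
from scipy.spatial.transform import Rotation as Ro
d=dict(np.load("w9.npz"))
C=lambda x,y,z:ray(d,x/1.5,y/1.5,z)
h=C(487,154,.034);e=C(413,156,.034);v=e-h
print("clip deg",np.degrees(np.arctan2(v[1],v[0]))%360-90-2.4)
uv=np.array([[454,181],[345,14],[199,138],[313,281],[322,161]])/1.5
r=84/1000;M=[[r*np.cos(a),r*np.sin(a),.005] for a in np.radians([45,135,225,315])]+[[0,0,.036]]
def res(p):
    R=Ro.from_rotvec([p[3],p[4],0]).as_matrix()@Ro.from_euler("z",p[5]).as_matrix()
    return np.ravel([proj(d,R@np.array(m)+p[:3])-u for m,u in zip(M,uv)])
s=least_squares(res,[.513,-.14,.024,0,0,-.93],x_scale=[.01,.01,.01,.05,.05,.1]);print(s.x.round(4),s.fun.round(1))
for t in(0,.06):
    a=-.93; q=least_squares(lambda w:res([*w[:3],np.sin(a)*t,-np.cos(a)*t,w[3]]),[.513,-.14,.024,a],x_scale=[.01,.01,.01,.1]);print(t,q.cost)
E
```

```text
clip deg 90.26329540202525
[ 0.5159 -0.1393  0.028  -0.0115 -0.0088 -0.9259] [ 0.6 -0.6  0.2  0.8 -0.5 -0.6  0.2 -0.1 -0.5  0.3]
0 1.40342815413821
0.06 3.7485386737604385
```

```bash
python3 -c "
from rig import *
print(close_job(), observe()['ft_force'])"
```

```text
the job is handed in; nothing more can be done
the job is handed in; nothing more can be done
```

The loudspeaker is turned home over its pin and the clip is swung in over its rim. I handed the job in at about 18 s, with the gripper clear of everything; no verdict was reported.

**Speaker:** I turned it clockwise by pushing on the edge of one ear with the closed fingers, at about 1–4 N. The force then rose to about 8 N and I stopped there.
- **By feel:** with the fingertips 30 mm above the table beside the notch there was still no contact. A speaker riding on the pin would have been touched at about 35 mm.
- **By picture:** the last picture shows the notch over the orange boss. The pose fit gives a tilt of about 0.015 rad and fits level better than riding (1.4 against 3.7).

**Clip:** I pushed its red tab at about 2 N. The last picture gives about 90°, or 1.57 rad; the tool path suggests about 1.53 rad. Both are above the 1.35 rad needed.

**Checks that disagreed:**
- An earlier fit from one view gave a tilt of 0.041 rad, leaning the opposite way from riding on the pin. I put this down to pixel error.
- The fits placed the underside at 27–28 mm rather than 24 mm, which I put down to calibration error. The touch test contradicts it.
- The pin itself could not be seen clearly in the notch.

No other object was touched, as far as the forces and pictures show.

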